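# Make up a wheel-hub kit and an oil-change kit on the workshop bench

## Task

Make up the parts for two jobs. Hub kit, in the long tray with three compartments, one part lying flat in each in the order they go on the axle: the large bearing in an end compartment, the small bearing in the middle one, the castle nut at the other end (either end may come first); oil-change kit, in the round dish: the shorter of the two oil filters standing upright and the drain plug beside it, both down on the floor of the dish. Set the parts down rather than dropping them, and leave the taller filter, the hammer and the grease tin where they are.

Things in the scene. Friction and masses are not known exactly. Their poses are not given: they have to be found in the camera images.
- large_bearing_center (a point): The larger of two bare-steel taper roller bearings, lying flat on the bench: outside diameter 62 mm, bore 30 mm, 21 mm high over all (outer ring 17 mm high, the inner ring stands 4 mm above it), about 0.26 kg. The point is its centre, half-way up (10.5 mm above its underside); z is its axis, up.
- small_bearing_center (a point): The smaller taper roller bearing, same make and steel, lying flat: outside diameter 45 mm, bore 19 mm, 15.5 mm high over all (outer ring 11.5 mm high), about 0.12 kg. The point is its centre, half-way up (7.75 mm above its underside); z is its axis, up.
- castle_nut_center (a point): Steel castle nut (hexagon nut with a slotted crown) lying flat, crown up: 36 mm across flats, 41.6 mm across corners, 24 mm hole, 28 mm high (hexagon 19 mm, crown 9 mm and about 35 mm across), about 0.11 kg. The point is its centre, half-way up (14 mm above its underside); x points to the middle of a flat, z is its axis, up.
- drain_plug_center (a point): Steel oil drain plug standing on its hexagon head, thread up: head 24 mm across flats and 10 mm high, then a 29 mm flange 4 mm thick, then a 20 mm thread 22 mm long; 36 mm high over all, about 0.09 kg. The point is on its axis half-way up (18 mm above its underside); z is its axis, up.
- short_filter_center (a point): The shorter of two white spin-on oil filters, standing upright on its gasket end with the fluted closed end up: a can of 64 mm diameter, 66 mm high, about 0.26 kg. The point is its centre, half-way up (33 mm above its underside); z is its axis, up.
- tall_filter_center (a point): The taller white oil filter, of the same 64 mm diameter but 105 mm high, standing upright; it is not needed. The point is its centre, 52.5 mm above its underside; z is its axis, up.
- hub_tray: Grey sheet-steel parts tray held to the bench by magnets (it does not shift): 310 x 160 mm outside (long side along its x), walls 30 mm high and 3 mm thick, floor 3 mm thick. Two cross walls, as high as the sides, divide it along x into three equal compartments, each about 99 mm (x) by 154 mm (y) inside, with centres at x = -102, 0 and +102 mm. Origin: centre of its underside, on the bench; z up. Its two ends are alike.
- round_dish: Round stainless parts dish held to the bench by magnets (it does not shift): rim diameter 180 mm, 27 mm high, sloping sides, flat floor of about 145 mm diameter, 4 mm thick. Origin: centre of its underside, on the bench; z up.
- grease_tin_center (a point): Bystander: a green grease tin with a steel lid, 76 mm diameter, 75 mm high, standing. The point is its centre, 37.5 mm above its underside.
- hammer_grip (a point): Bystander: a hammer, 300 mm long, lying on the far side of the bench. The point is on its handle; x points along it to the head.
There are look-alikes about, which are no part of the job. Leave any orange or purple look-alike of the part that bears short_filter_center alone.

How it is judged:
At the end, for the whole second after the job is handed in: Tray: small bearing within 30 mm of the middle along it, large bearing and nut 68-136 mm out at opposite ends, all flat on its floor. Dish: short filter upright within 50 mm of the centre, plug within 72 mm, both on the floor. Tilts under 0.15 rad; all at rest; tall filter within 20 mm of its start (x of small_bearing_center in the frame of hub_tray between -0.03 and 0.03 m and y of small_bearing_center in the frame of hub_tray between -0.06 and 0.06 m and z of small_bearing_center in the frame of hub_tray between 0.004 and 0.016 m and y of large_bearing_center in the frame of hub_tray between -0.06 and 0.06 m and z of large_bearing_center in the frame of hub_tray between 0.0065 and 0.0185 m and y of castle_nut_center in the frame of hub_tray between -0.06 and 0.06 m and z of castle_nut_center in the frame of hub_tray between 0.01 and 0.022 m and ((x of large_bearing_center in the frame of hub_tray between 0.068 and 0.136 m and x of castle_nut_center in the frame of hub_tray between -0.136 and -0.068 m) or (x of castle_nut_center in the frame of hub_tray between 0.068 and 0.136 m and x of large_bearing_center in the frame of hub_tray between -0.136 and -0.068 m)) and angle between each of large_bearing_center, small_bearing_center, castle_nut_center, short_filter_center's own z axis and vertical below 0.15 rad and horizontal distance between short_filter_center and round_dish below 0.05 m and z of short_filter_center in the frame of round_dish between 0.032 and 0.043 m and horizontal distance between drain_plug_center and round_dish below 0.072 m and z of drain_plug_center in the frame of round_dish between 0.008 and 0.03 m and linear speed of each of large_bearing, small_bearing, castle_nut, drain_plug, short_filter below 0.02 m/s and distance of tall_filter_center from where it was at the start of the episode below 0.02 m); the robot touches nothing.
It fails at once if the taller oil filter is knocked or moved (more than 20 mm) (distance of tall_filter_center from where it was at the start of the episode above 0.02 m).
It fails at once if the grease tin is knocked or moved (more than 20 mm) (distance of grease_tin_center from where it was at the start of the episode above 0.02 m).
It fails at once if the hammer is knocked or moved (more than 20 mm) (distance of hammer_grip from where it was at the start of the episode above 0.02 m).
It fails at once if a part is dropped or flung: it moves faster than 0.7 m/s (a fall of about 25 mm) while the fingers do not touch it ((linear speed of large_bearing above 0.7 m/s and contact force between the fingers and large_bearing below 0.05 N) or (linear speed of small_bearing above 0.7 m/s and contact force between the fingers and small_bearing below 0.05 N) or (linear speed of castle_nut above 0.7 m/s and contact force between the fingers and castle_nut below 0.05 N) or (linear speed of drain_plug above 0.7 m/s and contact force between the fingers and drain_plug below 0.05 N) or (linear speed of short_filter above 0.7 m/s and contact force between the fingers and short_filter below 0.05 N)).
It also fails if it takes over 120 s, if anything falls off the work surface, if the arm or the gripper's body presses on something with over 40 N, if the wrist force passes 120 N, or if a joint passes its speed limit or range.

## Robot

A 6-joint arm with a two-finger parallel gripper is mounted at the origin on the work surface. World frame = base frame: x ahead of the robot, y to its left, z up, the work surface at z = 0. Lengths are in m, angles in rad, forces in N, time in s.
With the tool pointing down it reaches from about 0.35 to 0.775 m from the base axis. Payload 5.5 kg.
Tool frame: the origin (TCP) lies between the finger pads; the fingertips stand 8 mm ahead of it and the grasp point (between the pads) lies 11 mm behind it; z points along the fingers, y is the line along which they close (so a half turn about z gives the same grasp; the last joint's range is limited). The gripper opens to 85 mm and grips with 20 to 120 N. Pads are 22 mm wide; open, the fingers measure 114 mm over their backs; the gripper's body (76 mm by 85 mm) begins 54 mm behind the grasp point. The pads swing forward as they close: fully open they stand 13 mm farther back than shut.
Start: joints at [-1.397, 0.313, 0.046, 1.304, 0, 1.431], TCP at [0.177, -0.547, 0.239] pointing down, gripper open.
Joint ranges: [-2.76, 2.76], [-0.86, 1.69], [-1.03, 1.26], [-2.2, 2.34], [-1.47, 1.5], [-3.14, 3.14]. Speed limits (rad/s): [2.57, 2.57, 3.14, 3.14, 3.14, 3.14].

## Interface

Orientations are given as a unit quaternion [w, x, y, z].
In Python, from workcell import status, vision, job gives the robot as it stands. The module is installed in compiled form; this text tells all that it offers.
- The arm moves only by the tool apply_moves, never from a script. Its argument "moves" is one flat list of numbers, 6 for each row, row after row: the shift along the world's x, y, z in units of 25 mm (1.0 is 25 mm), then the turn, a rotation vector about the world's x, y, z in rad. In form: [x, y, z, rx, ry, rz, x, y, z, rx, ry, rz, ...]. A call has 1 to 20 rows; each row is the pose to reach, as a shift and turn from the pose commanded when the call began; what a row does not reach only later rows make up. A row lasts 1/12 s, in which the tool goes at most 41.7 mm and 7.16 degrees, less where a joint would pass 70% of its speed; a pose out of reach is approached as far as the arm can. A call with a gripper value outside its range is refused whole. "claw" is the opening in per cent of the stroke, from 0 (shut) to 100 (fully open), set as the call begins (left out, the last holds). The fingers move at their own pace and stop on an object; "newtons" is the grip in N (left out, the last holds). Time passes only in rows, so rows that repeat a pose let the fingers close. It gives the time, the measured TCP pose, the force, the opening and the grip force at its end, in the units of the state.
- status.get_state(): the state, without advancing time (a new reading comes with each control period).
- vision.read_camera(name): name is "scene" or "top" or "wrist"; returns a dict with "image" (420x560x3 uint8, blue, green, red), "camera_matrix" (3x3 intrinsics, pixels), "camera_from_world" (4x4, takes a point from world to camera coordinates). Camera axes: x right, y down, z forward; pixel columns grow to the right and rows downward; lengths in m; the calibration is good to about 2 mm. A picture is of the moment at which its call begins. There is no depth.
- job.hand_in(): hands the job in; it is judged then, once.
The state is a dict: "clock": time; "joint_pos": joint angles; "qvel": joint speeds; "tau": joint torques, N m; "tcp_pos": TCP position; "orientation": TCP orientation; "wrist_force": force on the tool from outside, world axes, zero at the start; "ft_torque": the same for the moment, N m; "finger_gap": finger opening in m; "grip_force": force on a finger pad.
Only numpy, scipy, OpenCV 4.12 (cv2) and the standard library are available. Lean on these libraries where they do the work, as an engineer would, in place of code of your own. Each camera call takes 0.05 s, during which the arm holds its last target. There are 200 camera calls.

## Working session

There is one attempt and no reset: what is moved stays moved. The work goes in short steps, Python scripts to look and compute and a tool call to move; the robot and the scene stay as the last step left them, time stands still between calls to the robot, and variables do not carry over. Pictures are saved under pics/ and viewed, at most 15 in all, crops included, and the job is handed in when it is done.

Besides the shell and the picture viewer there is one more tool, called after "Call:" by a JSON object that holds its "method" and its "body", one argument or row to a line. apply_moves: Moves the arm, as the interface text tells. Its arguments: {"type":"object","properties":{"moves":{"type":"array","items":{"type":"number"}},"claw":{"type":"number"},"newtons":{"type":"number"}},"required":["moves"]}

```bash
mkdir -p pics
cat > h.py <<'E'
import numpy as np, cv2
from workcell import status, vision, job
def cam(n, save=None):
    c=vision.read_camera(n)
    if save: cv2.imwrite('pics/'+save+'.png', c['image'])
    return c
def ray(c,u,v,z):
    K=c['camera_matrix'];T=c['camera_from_world'];R=T[:3,:3];o=-R.T@T[:3,3]
    d=R.T@np.linalg.solve(K,[u,v,1.]); return (o+d*(z-o[2])/d[2]).round(4)
def proj(c,p):
    T=c['camera_from_world'];q=c['camera_matrix']@(T[:3,:3]@np.array(p)+T[:3,3]);return (q[:2]/q[2]).round(1)
E
python3 - <<'E'
from h import *
for n in ['scene','top']:
    c=cam(n,n+'0');T=c['camera_from_world'];print(n,-T[:3,:3].T@T[:3,3],T[:3,:3].round(2).tolist(),c['camera_matrix'][0])
s=status.get_state();print(s['clock'],s['orientation'],s['finger_gap'])
E
```

```text
scene [ 1.25720663 -0.48146402  0.79682462] [[0.58, 0.82, -0.01], [0.52, -0.38, -0.77], [-0.63, 0.44, -0.64]] [520.97630215   0.         279.28368342]
top [0.39203539 0.02729836 1.28160752] [[-0.02, -1.0, -0.01], [-0.99, 0.02, -0.11], [0.11, 0.0, -0.99]] [493.16120066   0.         271.88933464]
0.1 [-8.25858752e-04  9.87716871e-01  1.56252041e-01 -2.25091571e-05] 0.08523227664771144
```

View pics/top0.png

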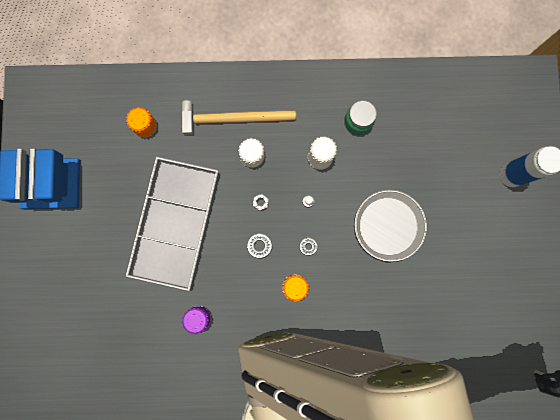

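View pics/scene0.png

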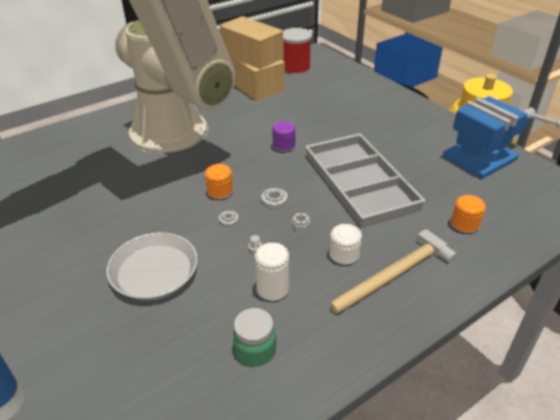

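Top view: large bearing (259,246), small bearing (308,246), castle nut (260,202), drain plug (308,201), tray (173,224), dish (391,226).
Candidates for the short filter are the two white cans at top (251,152) and (322,153), plus orange (141,122) and (295,288) and purple (197,320), which are excluded. In the scene view the can at (345,243) is shorter than the one at (272,270) by the green tin, so top (251,152) should be the short one. I'll confirm this in a crop.

Run:
```python
from h import *
a=cv2.imread('pics/top0.png');b=cv2.imread('pics/scene0.png')
m=np.hstack([cv2.resize(a[125:275,230:340],(396,540)),cv2.resize(b[165:315,210:320+50],(396,540))]);cv2.imwrite('pics/crop1.png',m)
c=cam('top');im=c['image'];hsv=cv2.cvtColor(im,cv2.COLOR_BGR2HSV)
mask=((hsv[...,2]>125)&(hsv[...,1]<60)).astype(np.uint8)*255
mask=cv2.morphologyEx(mask,cv2.MORPH_CLOSE,np.ones((3,3)))
cs,_=cv2.findContours(mask,cv2.RETR_EXTERNAL,cv2.CHAIN_APPROX_NONE)
for k in cs:
    (x,y),r=cv2.minEnclosingCircle(k)
    if cv2.contourArea(k)>40 and 120<x<450 and 90<y<330:
        R=cv2.minAreaRect(k)
        print(np.round([x,y,r],1),[np.round(q,1) for q in R], ray(c,x,y,0.02), ray(c,*R[0],.02))
        if r>60:
            print([ray(c,*p,.03)[:2].tolist() for p in cv2.boxPoints(R)])
print('short',ray(c,251,152,.066),'tall',ray(c,322,153,.105))
s=cam('scene'); 
print('scene short',ray(s,345,234,.066),ray(s,272,258,.105),ray(s,153,262,.015))
```

```text
[308.2 245.8   8.9] [array([308., 246.]), array([17., 17.]), np.float64(45.0)] [ 0.4425 -0.0593  0.02  ] [ 0.442  -0.0587  0.02  ]
[259.  245.2  12.3] [array([259., 245.]), array([24., 24.]), np.float64(90.0)] [0.4467 0.0664 0.02  ] [0.4471 0.0663 0.02  ]
[308.  201.    6.1] [array([308.1, 200.7]), array([11.2, 11.2]), np.float64(63.4)] [ 0.5578 -0.062   0.02  ] [ 0.5586 -0.0623  0.02  ]
[260.3 202.1   8.3] [array([260.5, 201.5]), array([15., 15.]), np.float64(90.0)] [0.5576 0.0611 0.02  ] [0.5591 0.0605 0.02  ]
[390.5 225.1  36.5] [array([390.5, 225.5]), array([71., 71.]), np.float64(90.0)] [ 0.4913 -0.2714  0.02  ] [ 0.4901 -0.2715  0.02  ]
[171.5 223.   69.9] [array([171.5, 222.9]), array([ 65.6, 125.1]), np.float64(13.5)] [0.5082 0.2902 0.02  ] [0.5085 0.2902 0.02  ]
[[0.3754, 0.405], [0.6866, 0.3334], [0.6428, 0.1684], [0.3341, 0.2442]]
[249.8 151.8  14.4] [array([250.9, 150.4]), array([25.9, 25.5]), np.float64(77.5)] [0.6906 0.0861 0.02  ] [0.6942 0.0831 0.02  ]
[321.5 152.5  17. ] [array([320.9, 149.8]), array([26.7, 31.9]), np.float64(68.2)] [ 0.6847 -0.101   0.02  ] [ 0.6918 -0.0996  0.02  ]
[362.9 112.5  13.4] [array([363. , 112.5]), array([25., 26.]), np.float64(90.0)] [ 0.7896 -0.2131  0.02  ] [ 0.7896 -0.2134  0.02  ]
[186.  116.1  16.4] [array([186.5, 116. ]), array([32.,  9.]), np.float64(90.0)] [0.7901 0.2527 0.02  ] [0.7904 0.2514 0.02  ]
short [0.6791 0.081  0.066 ] tall [ 0.6637 -0.0934  0.105 ]
scene short [0.6882 0.0749 0.066 ] [ 0.6888 -0.1068  0.105 ] [ 0.4786 -0.2657  0.015 ]
```

View pics/crop1.png

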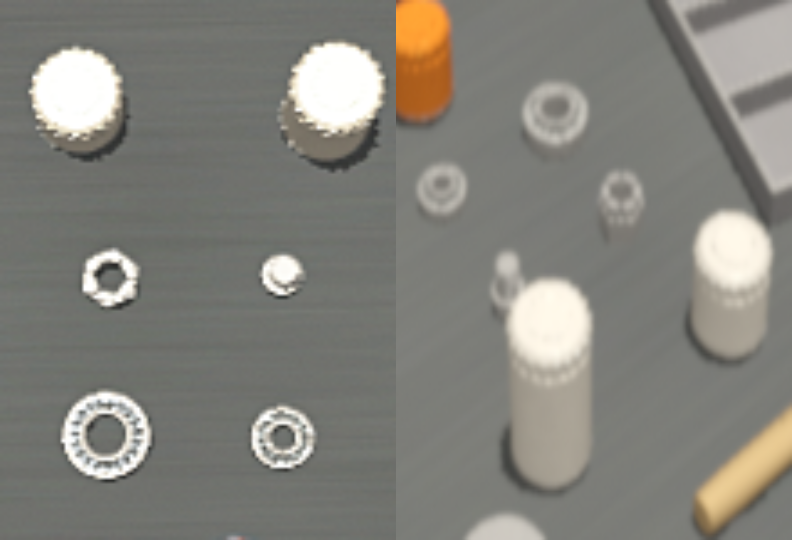

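The crop confirms it: the left white can (top 251,150, z≈66 mm) is clearly the shorter one, and the right one is taller. I'm moving over the large bearing with the closing line turned to the tray's y.

Call:
{"method": "apply_moves", "body": {
  "moves": [10.8, 24.5, -3.6, 0, 0, 2.59, 10.8, 24.5, -3.6, 0, 0, 2.59, 10.8, 24.5, -3.6, 0, 0, 2.59, 10.8, 24.5, -3.6, 0, 0, 2.59, 10.8, 24.5, -3.6, 0, 0, 2.59, 10.8, 24.5, -3.6, 0, 0, 2.59, 10.8, 24.5, -3.6, 0, 0, 2.59, 10.8, 24.5, -3.6, 0, 0, 2.59, 10.8, 24.5, -3.6, 0, 0, 2.59, 10.8, 24.5, -3.6, 0, 0, 2.59, 10.8, 24.5, -3.6, 0, 0, 2.59, 10.8, 24.5, -3.6, 0, 0, 2.59, 10.8, 24.5, -3.6, 0, 0, 2.59, 10.8, 24.5, -3.6, 0, 0, 2.59, 10.8, 24.5, -3.6, 0, 0, 2.59, 10.8, 24.5, -3.6, 0, 0, 2.59, 10.8, 24.5, -3.6, 0, 0, 2.59, 10.8, 24.5, -3.6, 0, 0, 2.59, 10.8, 24.5, -3.6, 0, 0, 2.59, 10.8, 24.5, -3.6, 0, 0, 2.59],
  "claw": 100,
  "newtons": 60
}}

```text
clock: 1.87
tcp_pos: [0.4473, 0.0663, 0.149]
orientation: [-0.0, 0.159, 0.987, -0.0]
wrist_force: [0.1, -0.5, 0.3]
finger_gap: 0.0852
grip_force: 0.0
```

```bash
cat >> h.py <<'E'
def wblobs(n,z,amin=150,thr=150,name='wrist'):
    c=cam(name,n);hsv=cv2.cvtColor(c['image'],cv2.COLOR_BGR2HSV)
    m=((hsv[...,2]>thr)&(hsv[...,1]<60)).astype(np.uint8)*255
    m=cv2.morphologyEx(m,cv2.MORPH_CLOSE,np.ones((7,7)))
    for k in cv2.findContours(m,cv2.RETR_EXTERNAL,cv2.CHAIN_APPROX_NONE)[0]:
        if cv2.contourArea(k)>amin:
            (x,y),r=cv2.minEnclosingCircle(k);print(round(x),round(y),round(r),ray(c,x,y,z)[:2])
    return c
E
python3 - <<'E'
from h import *
c=wblobs('w1',.017)
T=c['camera_from_world'];print(-T[:3,:3].T@T[:3,3],status.get_state()['tcp_pos'])
print([proj(c,p) for p in ([.447,.066,.017],[.4425,-.059,.01],[.558,.061,.02])])
E
```

```text
363 390 15 [0.6467 0.0863]
176 361 25 [ 0.5608 -0.069 ]
5 332 22 [ 0.4837 -0.2013]
311 322 24 [0.5598 0.0607]
135 238 30 [ 0.4381 -0.0527]
278 200 40 [0.4441 0.0683]
518 172 176 [0.4805 0.2508]
[0.3748012  0.09063271 0.28225335] [0.44729224 0.06603192 0.14905775]
[array([276.4, 204.2]), array([133.7, 241.9]), array([310.9, 322.7])]
```

View pics/w1.png

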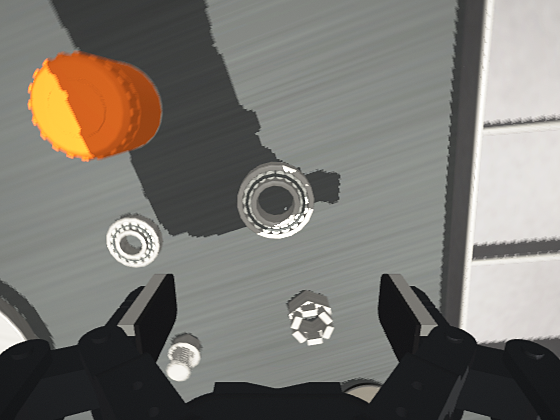

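Wrist view: large bearing ring centred near (276,202), small bearing (133,240), nut (311,318), plug (184,358). All agree with the top view, so I'm going down on the large bearing.

Call:
{"method": "apply_moves", "body": {
  "moves": [-0.07, 0.04, -1.4, 0, 0, 0.085, -0.07, 0.04, -2.8, 0, 0, 0.085, -0.07, 0.04, -4, 0, 0, 0.085, -0.07, 0.04, -5, 0, 0, 0.085, -0.07, 0.04, -5.5, 0, 0, 0.085, -0.07, 0.04, -5.74, 0, 0, 0.085, -0.07, 0.04, -5.74, 0, 0, 0.085]
}}

```text
clock: 2.5
tcp_pos: [0.4446, 0.0665, 0.0046]
orientation: [-0.001, 0.122, 0.993, -0.0]
wrist_force: [-0.3, 0.2, -1.5]
finger_gap: 0.0853
grip_force: 0.0
```

Call:
{"method": "apply_moves", "body": {
  "moves": [0, 0, 0, 0, 0, 0, 0, 0, 0, 0, 0, 0, 0, 0, 0, 0, 0, 0, 0, 0, 0, 0, 0, 0, 0, 0, 0, 0, 0, 0, 0, 0, 0, 0, 0, 0, 0, 0, 0, 0, 0, 0, 0, 0, 0, 0, 0, 0],
  "claw": 0,
  "newtons": 50
}}

```text
clock: 3.17
tcp_pos: [0.4469, 0.0662, 0.0077]
orientation: [0.001, 0.121, 0.993, -0.0]
wrist_force: [-2.9, -1.5, 7.7]
finger_gap: 0.0581
grip_force: 51.7
```

Run:
```python
from h import *
c=cam('wrist','w2')
print([proj(c,p) for p in ([.446,.067,.021],[.447,.066,.005])])
```

```text
[array([277.6, 304.3]), array([275.9, 286.5])]
```

View pics/w2.png

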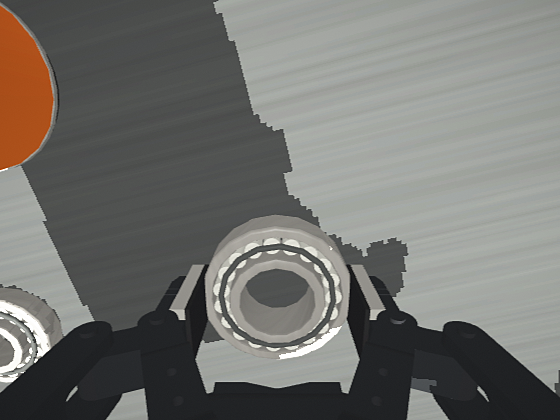

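The bearing sits centred between the pads at about (277,290). I'm lifting it and carrying it over the near compartment.

Call:
{"method": "apply_moves", "body": {
  "moves": [0, 0, 0.5, 0, 0, 0, 0, 0, 1.2, 0, 0, 0, 0, 0, 2.2, 0, 0, 0, 0, 0, 3.2, 0, 0, 0, -0.2, 1, 3.6, 0, 0, 0, -0.4, 2, 3.6, 0, 0, 0, -0.6, 3.2, 3.6, 0, 0, 0, -0.8, 4.4, 3.6, 0, 0, 0, -1, 5.6, 3.6, 0, 0, 0, -1.2, 6.8, 3.6, 0, 0, 0, -1.3, 8, 3.6, 0, 0, 0, -1.4, 9, 3.6, 0, 0, 0, -1.4, 9.6, 3.6, 0, 0, 0, -1.4, 9.8, 3.6, 0, 0, 0, -1.4, 9.8, 3.6, 0, 0, 0, -1.4, 9.8, 3.6, 0, 0, 0]
}}

```text
clock: 4.55
tcp_pos: [0.4106, 0.3111, 0.0961]
orientation: [0.0, 0.121, 0.993, -0.0]
wrist_force: [0.2, 0.1, -3.5]
finger_gap: 0.0581
grip_force: 55.0
```

Run:
```python
from h import *
c=cam('wrist','w3');s=cam('scene','s3')
x=cv2.resize(s['image'][100:250,230:430],(533,400));y=cv2.resize(c['image'],(533,400))[:,133:400]
cv2.imwrite('pics/c3.png',np.hstack([y,x]))
```

```text
(no output)
```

View pics/c3.png

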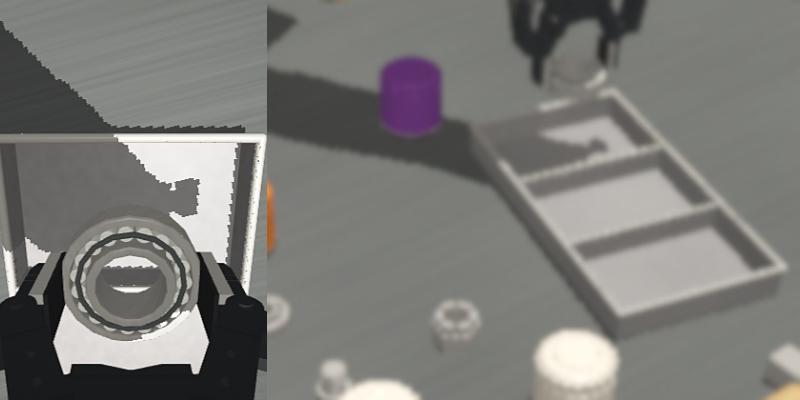

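The bearing hangs level over the middle of the near compartment. I'm lowering it.

Call:
{"method": "apply_moves", "body": {
  "moves": [0, 0, -0.8, 0, 0, 0, 0, 0, -1.8, 0, 0, 0, 0, 0, -2.6, 0, 0, 0, 0, 0, -3, 0, 0, 0, 0, 0, -3.2, 0, 0, 0, 0, 0, -3.32, 0, 0, 0, 0, 0, -3.37, 0, 0, 0, 0, 0, -3.37, 0, 0, 0, 0, 0, -3.37, 0, 0, 0]
}}

```text
clock: 5.4
tcp_pos: [0.4115, 0.3119, 0.0125]
orientation: [0.001, 0.121, 0.993, 0.001]
wrist_force: [0.2, -0.4, -2.9]
finger_gap: 0.0581
grip_force: 55.0
```

Call:
{"method": "apply_moves", "body": {
  "moves": [0, 0, -0.05, 0, 0, 0, 0, 0, -0.08, 0, 0, 0, 0, 0, -0.08, 0, 0, 0, 0, 0, -0.08, 0, 0, 0]
}}

```text
clock: 5.73
tcp_pos: [0.4115, 0.312, 0.0108]
orientation: [0.001, 0.121, 0.993, 0.001]
wrist_force: [-1.9, -1.1, 6.7]
finger_gap: 0.0584
grip_force: 55.8
```

Contact, so I'm releasing and going up.

Call:
{"method": "apply_moves", "body": {
  "moves": [0, 0, 0, 0, 0, 0, 0, 0, 0, 0, 0, 0, 0, 0, 0, 0, 0, 0, 0, 0, 0, 0, 0, 0, 0, 0, 0.3, 0, 0, 0, 0, 0, 1, 0, 0, 0, 0, 0, 2, 0, 0, 0, 0, 0, 3.2, 0, 0, 0, 0, 0, 4.4, 0, 0, 0],
  "claw": 92
}}

```text
clock: 6.48
tcp_pos: [0.4101, 0.3112, 0.1208]
orientation: [-0.001, 0.121, 0.993, -0.0]
wrist_force: [0.5, -0.2, 0.3]
finger_gap: 0.0786
grip_force: 0.0
```

Call:
{"method": "apply_moves", "body": {
  "moves": [0.1, -1.5, 0, 0, 0, 0, 0.2, -3, 0, 0, 0, 0, 0.4, -4.5, 0, 0, 0, 0, 0.5, -6, 0, 0, 0, 0, 0.6, -7.5, 0, 0, 0, 0, 0.7, -9, 0, 0, 0, 0, 0.8, -10.5, 0, 0, 0, 0, 0.9, -12, 0, 0, 0, 0, 1, -13.5, 0, 0, 0, 0, 1.1, -14.5, 0, 0, 0, 0, 1.18, -14.8, 0, 0, 0, 0, 1.18, -14.8, 0, 0, 0, 0, 1.18, -14.8, 0, 0, 0, 0]
}}

```text
clock: 7.57
tcp_pos: [0.4401, -0.0582, 0.1197]
orientation: [-0.0, 0.122, 0.993, 0.0]
wrist_force: [0.5, 1.0, -0.1]
finger_gap: 0.0782
grip_force: 0.0
```

Run:
```python
from h import *
wblobs('w4',.013); print(status.get_state()['tcp_pos'])
wblobs('t4',.02,amin=60,thr=125,name='top')
```

```text
93 414 17 [ 0.5808 -0.2599]
311 359 27 [ 0.5695 -0.061 ]
463 320 28 [0.5626 0.0648]
48 300 83 [ 0.4649 -0.2491]
276 218 28 [ 0.4427 -0.0597]
[ 0.43985759 -0.05753521  0.11959774]
248 374 48 [0.1293 0.0979]
356 266 10 [ 0.3895 -0.1789]
324 243 31 [ 0.4488 -0.0998]
260 202 8 [0.5591 0.061 ]
389 227 37 [ 0.4875 -0.2679]
172 223 70 [0.5082 0.2902]
30 173 25 [0.6466 0.6581]
17 173 25 [0.6472 0.6934]
549 159 16 [ 0.6547 -0.6901]
250 152 14 [0.6906 0.0861]
322 152 17 [ 0.6847 -0.101 ]
363 112 13 [ 0.7896 -0.2131]
186 116 16 [0.7901 0.2527]
280 50 284 [0.9678 0.0025]
```

View pics/w4.png

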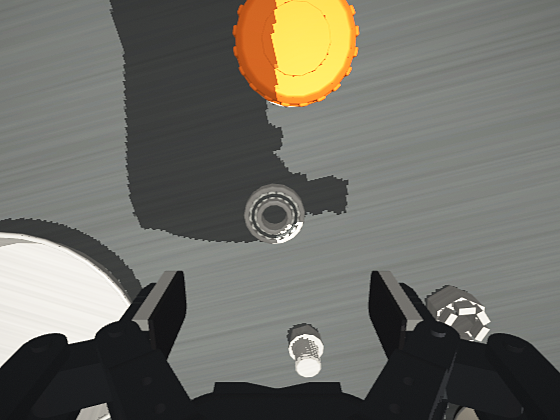

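Small bearing ring is at (274,213), i.e. (0.4405,-0.0585), directly below. I'm descending and gripping.

Call:
{"method": "apply_moves", "body": {
  "moves": [0.03, -0.03, -1.2, 0, 0, 0, 0.03, -0.03, -2.4, 0, 0, 0, 0.03, -0.03, -3.4, 0, 0, 0, 0.03, -0.03, -4, 0, 0, 0, 0.03, -0.03, -4.25, 0, 0, 0, 0.03, -0.03, -4.25, 0, 0, 0]
}}

```text
clock: 8.17
tcp_pos: [0.4395, -0.0575, 0.0121]
orientation: [-0.002, 0.12, 0.993, 0.0]
wrist_force: [-0.6, 0.6, 0.7]
finger_gap: 0.0789
grip_force: 0.0
```

Call:
{"method": "apply_moves", "body": {
  "moves": [0, 0, 0, 0, 0, 0, 0, 0, 0, 0, 0, 0, 0, 0, 0, 0, 0, 0, 0, 0, 0, 0, 0, 0, 0, 0, 0, 0, 0, 0, 0, 0, 0, 0, 0, 0, 0, 0, 0, 0, 0, 0, 0, 0, 0, 0, 0, 0],
  "claw": 0
}}

```text
clock: 8.83
tcp_pos: [0.4422, -0.0594, 0.0152]
orientation: [0.002, 0.121, 0.993, -0.0]
wrist_force: [-1.5, 2.1, 9.8]
finger_gap: 0.0393
grip_force: 49.0
```

Call:
{"method": "apply_moves", "body": {
  "moves": [0, 0, 0.5, 0, 0, 0, 0, 0, 1.2, 0, 0, 0, 0, 0, 2.2, 0, 0, 0, 0, 0, 3.2, 0, 0, 0, 0.2, 1, 3.6, 0, 0, 0, 0.4, 2, 3.6, 0, 0, 0, 0.6, 3.2, 3.6, 0, 0, 0, 0.8, 4.4, 3.6, 0, 0, 0, 1.1, 5.6, 3.6, 0, 0, 0, 1.3, 6.8, 3.6, 0, 0, 0, 1.6, 8, 3.6, 0, 0, 0, 1.8, 9.3, 3.6, 0, 0, 0, 2.1, 10.6, 3.6, 0, 0, 0, 2.4, 11.9, 3.6, 0, 0, 0, 2.6, 13, 3.6, 0, 0, 0, 2.75, 13.7, 3.6, 0, 0, 0, 2.75, 13.9, 3.6, 0, 0, 0, 2.75, 13.9, 3.6, 0, 0, 0, 2.75, 13.9, 3.6, 0, 0, 0]
}}

```text
clock: 10.42
tcp_pos: [0.5093, 0.2878, 0.1034]
orientation: [-0.0, 0.121, 0.993, -0.0]
wrist_force: [-0.2, -0.0, -0.8]
finger_gap: 0.0386
grip_force: 50.5
```

Run:
```python
from h import *
c=cam('wrist','w5')
```

```text
(no output)
```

View pics/w5.png

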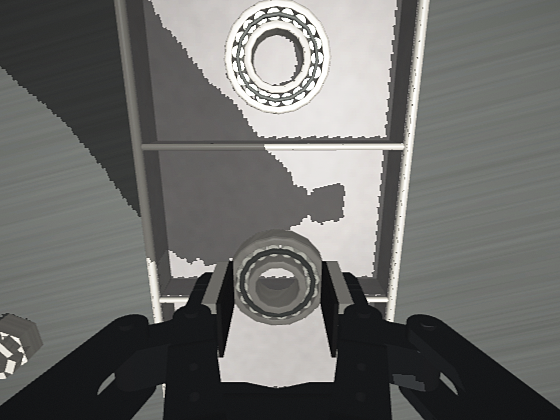

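Large bearing lies flat in the near compartment at (277,57). The small one is held level at (277,278) over the middle one, so I'm lowering it.

Call:
{"method": "apply_moves", "body": {
  "moves": [0, 0, -0.8, 0, 0, 0, 0, 0, -1.8, 0, 0, 0, 0, 0, -2.6, 0, 0, 0, 0, 0, -3, 0, 0, 0, 0, 0, -3.2, 0, 0, 0, 0, 0, -3.35, 0, 0, 0, 0, 0, -3.4, 0, 0, 0, 0, 0, -3.43, 0, 0, 0, 0, 0, -3.43, 0, 0, 0]
}}

```text
clock: 11.22
tcp_pos: [0.5105, 0.2885, 0.0186]
orientation: [0.001, 0.121, 0.993, 0.0]
wrist_force: [0.5, 0.3, -1.0]
finger_gap: 0.0389
grip_force: 50.5
```

Call:
{"method": "apply_moves", "body": {
  "moves": [0, 0, -0.04, 0, 0, 0, 0, 0, -0.07, 0, 0, 0, 0, 0, -0.07, 0, 0, 0]
}}

```text
clock: 11.47
tcp_pos: [0.5106, 0.2886, 0.0183]
orientation: [0.001, 0.121, 0.993, 0.0]
wrist_force: [-3.8, -2.9, 10.2]
finger_gap: 0.0382
grip_force: 52.6
```

Call:
{"method": "apply_moves", "body": {
  "moves": [0, 0, 0, 0, 0, 0, 0, 0, 0, 0, 0, 0, 0, 0, 0, 0, 0, 0, 0, 0, 0, 0, 0, 0, 0, 0, 0.3, 0, 0, 0, 0, 0, 1, 0, 0, 0, 0, 0, 2, 0, 0, 0, 0, 0, 3.2, 0, 0, 0, 0, 0, 4.4, 0, 0, 0, 0.3, -1.4, 4.4, 0, 0, 0, 0.6, -2.9, 4.4, 0, 0, 0, 0.9, -4.4, 4.4, 0, 0, 0, 1.2, -5.9, 4.4, 0, 0, 0, 1.5, -7.4, 4.4, 0, 0, 0, 1.8, -8.6, 4.4, 0, 0, 0, 1.9, -9.1, 4.4, 0, 0, 0, 1.9, -9.1, 4.4, 0, 0, 0, 1.9, -9.1, 4.4, 0, 0, 0],
  "claw": 85
}}

```text
clock: 12.97
tcp_pos: [0.5572, 0.0606, 0.126]
orientation: [-0.0, 0.122, 0.993, 0.0]
wrist_force: [0.4, 0.2, -0.5]
finger_gap: 0.0725
grip_force: 0.0
```

Run:
```python
from h import *
c=wblobs('w6',.024); print(status.get_state()['tcp_pos'])
x=cv2.resize(c['image'][140:300,180:380],(600,480));cv2.imwrite('pics/c6.png',x)
```

```text
104 412 20 [ 0.6938 -0.1263]
204 289 33 [ 0.6007 -0.007 ]
59 123 56 [ 0.4605 -0.062 ]
325 51 87 [0.4603 0.1157]
294 164 312 [0.524 0.081]
[0.55692581 0.06143674 0.125905  ]
```

View pics/c6.png

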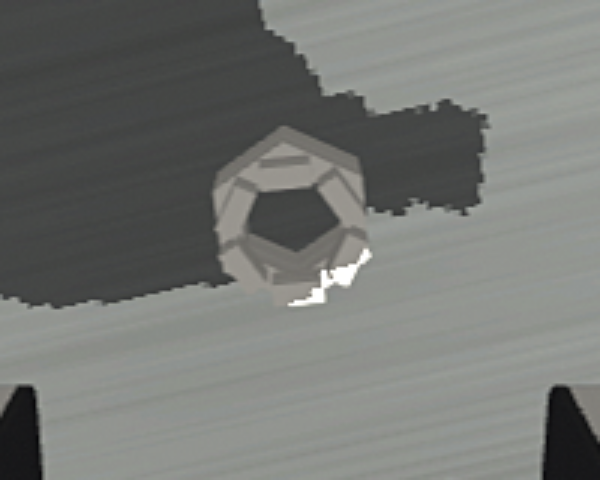

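Nut: hole centre near full-image (277.7,213). Its left and right flats already lie across the closing line to within about 5°.

Run:
```python
from h import *
c=cam('wrist')
print(ray(c,277.5,213,.028),ray(c,277.5,210,.020),ray(c,277,203,.01), proj(c,[.5572,.0606,.028]))
```

```text
[0.5536 0.0629 0.028 ] [0.5538 0.0629 0.02  ] [0.5514 0.0631 0.01  ] [275.5 218.6]
```

Call:
{"method": "apply_moves", "body": {
  "moves": [-0.06, 0.05, -1.2, 0, 0, 0, -0.06, 0.05, -2.4, 0, 0, 0, -0.06, 0.05, -3.4, 0, 0, 0, -0.06, 0.05, -4, 0, 0, 0, -0.06, 0.05, -4.28, 0, 0, 0, -0.06, 0.05, -4.28, 0, 0, 0]
}}

```text
clock: 13.57
tcp_pos: [0.554, 0.0635, 0.0172]
orientation: [-0.002, 0.12, 0.993, -0.0]
wrist_force: [-0.5, 0.8, -0.0]
finger_gap: 0.0724
grip_force: 0.0
```

Call:
{"method": "apply_moves", "body": {
  "moves": [0, 0, 0, 0, 0, 0, 0, 0, 0, 0, 0, 0, 0, 0, 0, 0, 0, 0, 0, 0, 0, 0, 0, 0, 0, 0, 0, 0, 0, 0, 0, 0, 0, 0, 0, 0, 0, 0, 0, 0, 0, 0, 0, 0, 0, 0, 0, 0],
  "claw": 0
}}

```text
clock: 14.23
tcp_pos: [0.5571, 0.0622, 0.0207]
orientation: [0.002, 0.121, 0.993, 0.0]
wrist_force: [-1.4, 1.6, 5.8]
finger_gap: 0.0348
grip_force: 49.1
```

Call:
{"method": "apply_moves", "body": {
  "moves": [0, 0, 0.5, 0, 0, 0, 0, 0, 1.2, 0, 0, 0, 0, 0, 2.2, 0, 0, 0, 0, 0, 3.2, 0, 0, 0, 0.2, 0.8, 3.6, 0, 0, 0, 0.5, 1.8, 3.6, 0, 0, 0, 0.8, 3, 3.6, 0, 0, 0, 1.1, 4.2, 3.6, 0, 0, 0, 1.4, 5.4, 3.6, 0, 0, 0, 1.7, 6.6, 3.6, 0, 0, 0, 2, 7.6, 3.6, 0, 0, 0, 2.1, 8.1, 3.6, 0, 0, 0, 2.1, 8.1, 3.6, 0, 0, 0, 2.1, 8.1, 3.6, 0, 0, 0]
}}

```text
clock: 15.4
tcp_pos: [0.608, 0.2646, 0.1088]
orientation: [-0.0, 0.121, 0.993, -0.0]
wrist_force: [-0.6, -0.4, -1.9]
finger_gap: 0.034
grip_force: 49.8
```

Run:
```python
from h import *
c=cam('wrist','w7')
```

```text
(no output)
```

View pics/w7.png

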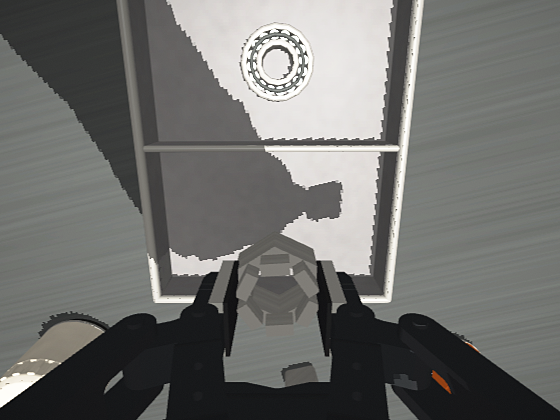

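Small bearing lies flat at (277,62), and the nut is held level at (278,280) over the far compartment. I'm lowering it.

Call:
{"method": "apply_moves", "body": {
  "moves": [0, 0, -0.8, 0, 0, 0, 0, 0, -1.8, 0, 0, 0, 0, 0, -2.6, 0, 0, 0, 0, 0, -3, 0, 0, 0, 0, 0, -3.2, 0, 0, 0, 0, 0, -3.35, 0, 0, 0, 0, 0, -3.43, 0, 0, 0, 0, 0, -3.48, 0, 0, 0, 0, 0, -3.48, 0, 0, 0]
}}

```text
clock: 16.2
tcp_pos: [0.609, 0.2642, 0.0238]
orientation: [0.001, 0.121, 0.993, 0.0]
wrist_force: [-1.6, -1.1, 2.0]
finger_gap: 0.0343
grip_force: 50.2
```

Call:
{"method": "apply_moves", "body": {
  "moves": [0, 0, 0, 0, 0, 0, 0, 0, 0, 0, 0, 0, 0, 0, 0, 0, 0, 0, 0, 0, 0, 0, 0, 0, 0, 0, 0.3, 0, 0, 0, 0, 0, 1, 0, 0, 0, 0, 0, 2, 0, 0, 0, 0, 0, 3.2, 0, 0, 0, 0, 0, 4.4, 0, 0, 0, -0.2, -1.3, 4.6, 0, 0, 0, -0.4, -2.8, 4.6, 0, 0, 0, -0.7, -4.3, 4.6, 0, 0, 0, -0.9, -5.8, 4.6, 0, 0, 0, -1.2, -7.3, 4.6, 0, 0, 0, -1.4, -8.8, 4.6, 0, 0, 0, -1.6, -10.3, 4.6, 0, 0, 0, -1.8, -11.6, 4.6, 0, 0, 0, -2, -12.6, 4.6, 0, 0, 0, -2.05, -13.05, 4.6, 0, 0, 0, -2.05, -13.05, 4.6, 0, 0, 0],
  "claw": 60
}}

```text
clock: 17.87
tcp_pos: [0.557, -0.0641, 0.1374]
orientation: [0.0, 0.123, 0.992, -0.0]
wrist_force: [-0.1, -0.1, 0.1]
finger_gap: 0.0513
grip_force: 0.0
```

Run:
```python
from h import *
c=cam('wrist','w8'); s=status.get_state();print(s['tcp_pos'],proj(c,[.558,-.062,.036]))
```

```text
[ 0.55714446 -0.06258582  0.13729131] [280.  216.8]
```

View pics/w8.png

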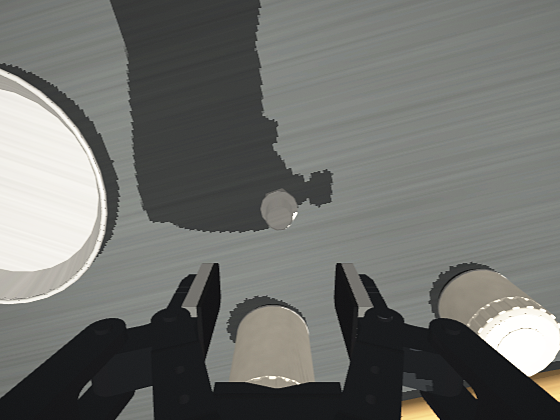

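Plug's thread top is at (280,213), directly ahead of the pads, i.e. about (0.5565,-0.062). I'm descending to grip the thread above the flange.

Call:
{"method": "apply_moves", "body": {
  "moves": [-0.03, 0.03, -1.2, 0, 0, 0, -0.03, 0.03, -2.4, 0, 0, 0, -0.03, 0.03, -3.4, 0, 0, 0, -0.03, 0.03, -3.9, 0, 0, 0, -0.03, 0.03, -4.1, 0, 0, 0, -0.03, 0.03, -4.1, 0, 0, 0]
}}

```text
clock: 18.42
tcp_pos: [0.5555, -0.0593, 0.0331]
orientation: [-0.001, 0.12, 0.993, 0.0]
wrist_force: [-0.6, -0.2, -0.5]
finger_gap: 0.0511
grip_force: 0.0
```

Call:
{"method": "apply_moves", "body": {
  "moves": [0, 0, 0, 0, 0, 0, 0, 0, 0, 0, 0, 0, 0, 0, 0, 0, 0, 0, 0, 0, 0, 0, 0, 0, 0, 0, 0, 0, 0, 0, 0, 0, 0, 0, 0, 0, 0, 0, 0, 0, 0, 0, 0, 0, 0, 0, 0, 0],
  "claw": 0,
  "newtons": 40
}}

```text
clock: 19.08
tcp_pos: [0.5575, -0.0611, 0.0358]
orientation: [0.002, 0.121, 0.993, 0.0]
wrist_force: [0.7, 0.8, 5.5]
finger_gap: 0.0179
grip_force: 39.2
```

Call:
{"method": "apply_moves", "body": {
  "moves": [0, 0, 0.5, 0, 0, 0, 0, 0, 1.2, 0, 0, 0, 0, 0, 2.2, 0, 0, 0, 0, 0, 2.8, 0, 0, 0, -0.1, -0.8, 3, 0, 0, 0, -0.2, -1.8, 3, 0, 0, 0, -0.3, -3, 3, 0, 0, 0, -0.4, -4.2, 3, 0, 0, 0, -0.5, -5.4, 3, 0, 0, 0, -0.6, -6.6, 3, 0, 0, 0, -0.7, -7.7, 3, 0, 0, 0, -0.8, -8.5, 3, 0, 0, 0, -0.9, -8.8, 3, 0, 0, 0, -0.9, -8.8, 3, 0, 0, 0, -0.9, -8.8, 3, 0, 0, 0]
}}

```text
clock: 20.33
tcp_pos: [0.5332, -0.2805, 0.109]
orientation: [-0.0, 0.121, 0.993, 0.001]
wrist_force: [-0.6, -0.0, -1.2]
finger_gap: 0.0178
grip_force: 39.2
```

Run:
```python
from h import *
c=cam('wrist','w9');print(proj(c,[.489,-.27,.004]),proj(c,[.489-.09,-.27,.027]),proj(c,[.489,-.36,.027]))
```

```text
[275.8 151.3] [235.6  -5.2] [138.2 190.4]
```

View pics/w9.png

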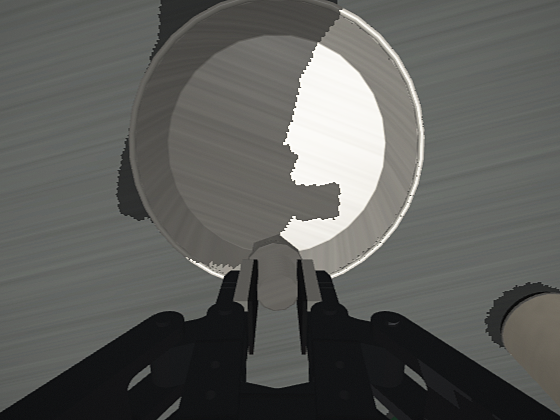

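The dish floor is centred near (276,147), matching my estimate, and the plug is held upright at (277,275). I'm lowering it.

Call:
{"method": "apply_moves", "body": {
  "moves": [0, 0, -0.7, 0, 0, 0, 0, 0, -1.5, 0, 0, 0, 0, 0, -2.1, 0, 0, 0, 0, 0, -2.5, 0, 0, 0, 0, 0, -2.7, 0, 0, 0, 0, 0, -2.78, 0, 0, 0, 0, 0, -2.82, 0, 0, 0, 0, 0, -2.82, 0, 0, 0, 0, 0, -2.82, 0, 0, 0]
}}

```text
clock: 21.13
tcp_pos: [0.5345, -0.2807, 0.0399]
orientation: [0.001, 0.121, 0.993, -0.0]
wrist_force: [-0.7, 2.1, 2.7]
finger_gap: 0.0177
grip_force: 39.4
```

Call:
{"method": "apply_moves", "body": {
  "moves": [0, 0, 0, 0, 0, 0, 0, 0, 0, 0, 0, 0, 0, 0, 0, 0, 0, 0, 0, 0, 0, 0, 0, 0, 0, 0, 0.3, 0, 0, 0, 0, 0, 1, 0, 0, 0, 0, 0, 2.2, 0, 0, 0, 0, 0, 3.6, 0, 0, 0, 0, 0, 4.8, 0, 0, 0, 0, 0, 5, 0, 0, 0],
  "claw": 60
}}

```text
clock: 21.97
tcp_pos: [0.5363, -0.2828, 0.1706]
orientation: [0.004, 0.121, 0.993, -0.002]
wrist_force: [0.5, -0.9, 0.7]
finger_gap: 0.0509
grip_force: 0.0
```

Call:
{"method": "apply_moves", "body": {
  "moves": [0.5, 1.2, 0, 0, 0, 0, 1, 2.5, 0, 0, 0, 0, 1.6, 3.9, 0, 0, 0, 0, 2.2, 5.3, 0, 0, 0, 0, 2.8, 6.7, 0, 0, 0, 0, 3.4, 8.1, 0, 0, 0, 0, 4, 9.5, 0, 0, 0, 0, 4.6, 10.9, 0, 0, 0, 0, 5.2, 12.3, 0, 0, 0, 0, 5.7, 13.5, 0, 0, 0, 0, 6, 14.2, 0, 0, 0, 0, 6.08, 14.4, 0, 0, 0, 0, 6.08, 14.4, 0, 0, 0, 0, 6.08, 14.4, 0, 0, 0, 0],
  "claw": 100
}}

```text
clock: 23.13
tcp_pos: [0.6854, 0.0786, 0.1637]
orientation: [-0.0, 0.121, 0.993, -0.0]
wrist_force: [-0.2, 0.1, 0.2]
finger_gap: 0.0856
grip_force: 0.0
```

Run:
```python
from h import *
c=wblobs('w10',.066,amin=300,thr=190); print(status.get_state()['tcp_pos'],proj(c,[.686,.079,.066]))
# white can (warm white): r-b>8
i=c['image'].astype(int);m=((i[...,2]-i[...,0]>6)&(i[...,2]>100)).astype(np.uint8)*255
for k in cv2.findContours(m,cv2.RETR_EXTERNAL,cv2.CHAIN_APPROX_NONE)[0]:
    if cv2.contourArea(k)>1500:
        print(cv2.boundingRect(k),cv2.contourArea(k))
cv2.circle(c['image'],tuple(int(x) for x in proj(c,[.686,.079,.066])),3,(0,0,255),-1)
for a in np.linspace(0,6.28,40): cv2.circle(c['image'],tuple(int(x) for x in proj(c,[.686+.032*np.cos(a),.079+.032*np.sin(a),.066])),1,(0,0,255),-1)
t=cam('top')['image']
cv2.imwrite('pics/w10.png',np.hstack([cv2.resize(c['image'],(440,330)),cv2.resize(t[140:305,115:290+45],(440,330))[:, :360]]))
```

```text
16 278 50 [ 0.6844 -0.1198]
500 264 46 [0.759  0.2281]
279 225 42 [0.6907 0.0789]
470 67 104 [0.6187 0.2175]
[0.68530856 0.07789686 0.1637539 ] [277.6 218.7]
(182, 250, 296, 91) 7464.5
(479, 218, 36, 93) 2610.0
(0, 197, 119, 130) 7691.5
(235, 158, 90, 98) 6449.5
(379, 0, 181, 122) 18241.5
```

View pics/w10.png

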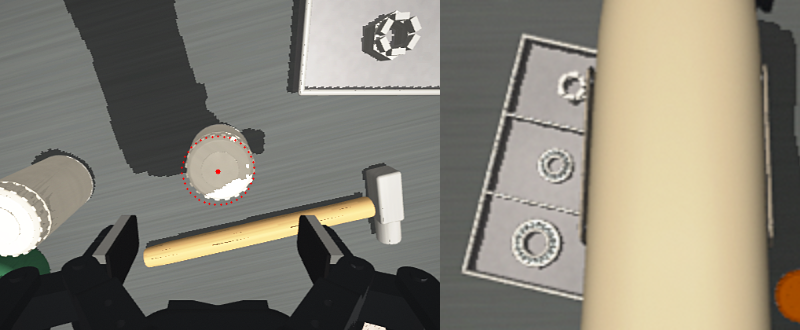

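In the wrist view the short filter's top fits the predicted circle at full-image (278,219). In the top view all three tray parts lie flat in their compartments. I'm descending around the filter.

Call:
{"method": "apply_moves", "body": {
  "moves": [0.02, 0.03, -1, 0, 0, 0, 0.02, 0.03, -2, 0, 0, 0, 0.02, 0.03, -3, 0, 0, 0, 0.02, 0.03, -4, 0, 0, 0, 0.02, 0.03, -4.9, 0, 0, 0, 0.02, 0.03, -5.5, 0, 0, 0, 0.02, 0.03, -5.8, 0, 0, 0, 0.02, 0.03, -5.8, 0, 0, 0, 0.02, 0.03, -5.8, 0, 0, 0]
}}

```text
clock: 23.98
tcp_pos: [0.6863, 0.0788, 0.0193]
orientation: [0.0, 0.122, 0.993, 0.0]
wrist_force: [-0.6, -0.0, -0.0]
finger_gap: 0.0854
grip_force: 0.0
```

Call:
{"method": "apply_moves", "body": {
  "moves": [0, 0, 0, 0, 0, 0, 0, 0, 0, 0, 0, 0, 0, 0, 0, 0, 0, 0, 0, 0, 0, 0, 0, 0, 0, 0, 0, 0, 0, 0, 0, 0, 0, 0, 0, 0, 0, 0, 0, 0, 0, 0],
  "claw": 0,
  "newtons": 40
}}

```text
clock: 24.57
tcp_pos: [0.6877, 0.0797, 0.021]
orientation: [0.002, 0.121, 0.993, 0.0]
wrist_force: [-0.8, -0.4, 6.4]
finger_gap: 0.0628
grip_force: 44.9
```

Call:
{"method": "apply_moves", "body": {
  "moves": [0, 0, 0.5, 0, 0, 0, 0, 0, 1.2, 0, 0, 0, 0, 0, 2.2, 0, 0, 0, -0.5, 0, 3.2, 0, 0, 0, -1.4, 0, 3.6, 0, 0, 0, -2.5, -0.3, 3.6, 0, 0, 0, -3.6, -0.9, 3.6, 0, 0, 0, -4.6, -1.7, 3.6, 0, 0, 0, -5.5, -2.7, 3.6, 0, 0, 0, -6.2, -3.8, 3.6, 0, 0, 0, -6.8, -5, 3.6, 0, 0, 0, -7.3, -6.3, 3.6, 0, 0, 0, -7.7, -7.6, 3.6, 0, 0, 0, -8, -8.9, 3.6, 0, 0, 0, -8.3, -10.2, 3.6, 0, 0, 0, -8.5, -11.4, 3.6, 0, 0, 0, -8.7, -12.5, 3.6, 0, 0, 0, -8.84, -13.3, 3.6, 0, 0, 0, -8.84, -13.7, 3.6, 0, 0, 0, -8.84, -13.7, 3.6, 0, 0, 0]
}}

```text
clock: 26.23
tcp_pos: [0.4653, -0.2648, 0.1094]
orientation: [0.001, 0.122, 0.992, -0.0]
wrist_force: [0.2, 0.6, -2.3]
finger_gap: 0.0627
grip_force: 44.7
```

Run:
```python
from h import *
s=status.get_state();print(s['tcp_pos'],s['finger_gap'],s['grip_force'])
c=cam('wrist');d=cam('scene')
cv2.imwrite('pics/w11.png',np.hstack([cv2.resize(c['image'],(400,300)),cv2.resize(d['image'][150:330,60:300],(400,300))]))
```

```text
[ 0.46532902 -0.26483166  0.10937823] 0.06266359082930652 44.690166626824066
```

View pics/w11.png

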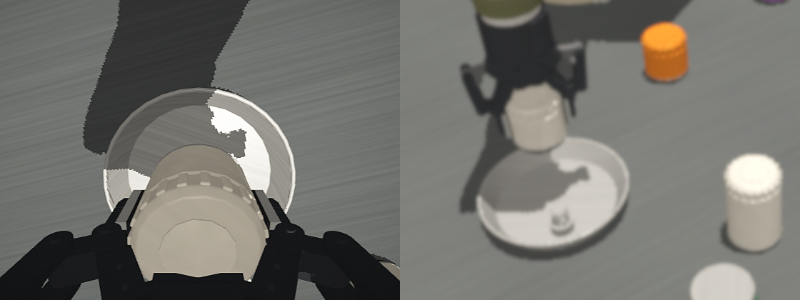

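The filter hangs level over the dish, and the plug stands at the dish's far side (crop 563,222). I'm lowering it.

Call:
{"method": "apply_moves", "body": {
  "moves": [0, 0, -0.7, 0, 0, 0, 0, 0, -1.5, 0, 0, 0, 0, 0, -2.2, 0, 0, 0, 0, 0, -2.7, 0, 0, 0, 0, 0, -3, 0, 0, 0, 0, 0, -3.2, 0, 0, 0, 0, 0, -3.32, 0, 0, 0, 0, 0, -3.38, 0, 0, 0, 0, 0, -3.4, 0, 0, 0, 0, 0, -3.4, 0, 0, 0]
}}

```text
clock: 27.17
tcp_pos: [0.4656, -0.2621, 0.025]
orientation: [0.0, 0.121, 0.993, 0.0]
wrist_force: [-1.3, 2.3, 1.9]
finger_gap: 0.0631
grip_force: 45.1
```

Call:
{"method": "apply_moves", "body": {
  "moves": [0, 0, 0, 0, 0, 0, 0, 0, 0, 0, 0, 0, 0, 0, 0, 0, 0, 0, 0, 0, 0, 0, 0, 0, 0, 0, 0, 0, 0, 0, 0, 0, 0.4, 0, 0, 0, 0, 0, 1.2, 0, 0, 0, 0, 0, 2.2, 0, 0, 0, 0, 0, 3.4, 0, 0, 0, 0, 0, 4.8, 0, 0, 0, 0, 0, 6, 0, 0, 0, -0.8, -0.8, 6.4, 0, 0, 0, -1.6, -2, 6.4, 0, 0, 0, -2.4, -3.2, 6.4, 0, 0, 0, -3.2, -4.4, 6.4, 0, 0, 0, -4, -5.6, 6.4, 0, 0, 0, -4.4, -6.8, 6.4, 0, 0, 0, -4.4, -7.2, 6.4, 0, 0, 0, -4.4, -7.2, 6.4, 0, 0, 0, -4.4, -7.2, 6.4, 0, 0, 0],
  "claw": 92
}}

```text
clock: 28.83
tcp_pos: [0.3551, -0.4426, 0.184]
orientation: [-0.0, 0.122, 0.993, 0.0]
wrist_force: [-0.7, 0.5, 0.4]
finger_gap: 0.0785
grip_force: 0.0
```

Run:
```python
from h import *
c=cam('top');d=cam('scene')
cv2.imwrite('pics/fin.png',np.hstack([cv2.resize(c['image'][100:300,120:440],(480,300)),cv2.resize(d['image'][150:330,60:300],(320,300))]))
print(proj(c,[.466,-.263,.07]),proj(c,[.489,-.27,.004]),proj(c,[.534,-.281,.04]))
```

```text
[392.3 233.7] [388.5 226.4] [395.3 207.5]
```

View pics/fin.png

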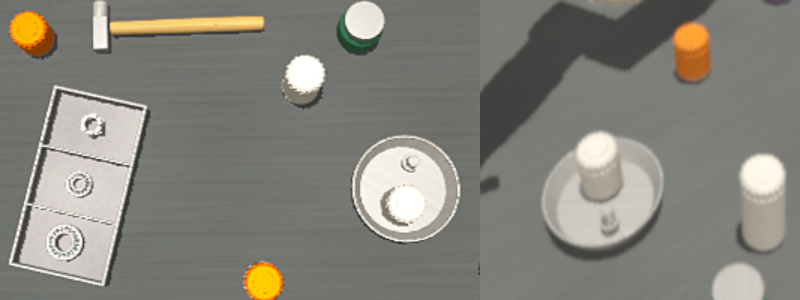

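The picture shows the nut, small bearing and large bearing flat in their compartments. The filter (405,204) stands upright and the plug (411,163) stands beside it on the dish floor. The tall filter, the tin and the hammer are where they were. I'm handing in.

```bash
python3 -c "
from h import *
print(job.hand_in())"
```

```text
the job is handed in; nothing more can be done
None
```

Both kits are made up and the job is handed in at about 29 s on the robot's clock; the hand-in gave no verdict, but the last pictures show all five parts in place and the tall filter, hammer and grease tin where they were.

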